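Set a cover button and ease the press arm back up

TASK

A metal cover button is waiting in the lower die of the bigger of the two hand presses on the cutting mat. Push the bigger press's arm down by its pad as far as it goes, keep it down for about a second, then let it rise slowly back to its rest under your control, over about three seconds, never letting it fly up. Leave the smaller press and the jar alone.

Things in the scene. Friction and masses are not known exactly. Their poses are not given: they have to be found in the camera images.
- press_arm_pad (a point): Top centre of the black rubber pad (56 x 43 x 14 mm) at the free end, robot side, of the bigger hand press's bare metal arm. Press: fixed grey base 240 x 70 mm, hinge cheeks 75 mm high at the far end. At rest z is up and x points level to the hinge; the hinge axle is then 172 mm along x and 88 mm below. The pad slopes 12 degrees at rest (robot end higher), 12 the other way when down.
- press_arm (a joint): Bigger press's arm angle, rad: 0 at rest (up, on its stop), 0.42 fully down. The pad's top centre swings on a 193 mm arc from 150 to 72 mm above the table, moving 21 mm away from the hinge. A spring pushes it up all the way: about 6 N down on the pad starts it, 12 N holds it down. Let go, it snaps up at once.
- small_arm (a joint): Angle of the arm of the smaller hand press (base 150 x 50 mm, arm 110 mm, same materials, empty die): 0 at rest, 0.40 down. To be left alone.
- jar_center (a point): Centre (half-way up) of a glass jar with a metal lid, 60 mm across and 85 mm tall, standing loose on the mat between the presses. To be left alone.

How it is judged:
On the way, in this order (a step that is already met when the one before it is completed fails the run):
1. the bigger press's arm is pushed fully down and kept down (value of joint press_arm above 0.36 rad), for 0.6 s.
2. the arm has come back up to its rest (value of joint press_arm below 0.04 rad), for 0.2 s.
At the end, for the whole second after the job is handed in: After a full press (arm past 0.36 rad for 0.6 s) the bigger press's arm is back up within 0.04 rad of its rest, the smaller press's arm is at rest within 0.04 rad, and the jar stands within 20 mm of where it was (value of joint each of press_arm, small_arm below 0.04 rad and distance of jar_center from where it was at the start of the episode below 0.02 m); the robot touches nothing.
It fails at once if the bigger press's arm flies up (rises faster than 0.8 rad/s, about 150 mm/s at the pad) (velocity of joint press_arm below -0.8 rad/s).
It fails at once if the smaller press is worked (its arm moves more than 0.1 rad) (value of joint small_arm above 0.1 rad).
It fails at once if the jar is pushed or knocked over (moves more than 20 mm) (distance of jar_center from where it was at the start of the episode above 0.02 m).
It also fails if it takes over 38 s, if anything falls off the work surface, if the arm or the gripper's body presses on something with over 40 N, if the wrist force passes 120 N, or if a joint passes its speed limit or range.

ROBOT

A 6-joint arm with a two-finger parallel gripper is mounted at the origin on the work surface. World frame = base frame: x ahead of the robot, y to its left, z up, the work surface at z = 0. Lengths are in m, angles in rad, forces in N, time in s.
With the tool pointing down it reaches from about 0.4 to 0.825 m from the base axis. Payload 7 kg.
Tool frame: the origin (TCP) lies at the centre of the arm's flange, where the gripper is bolted on; the fingertips stand 178 mm ahead of it and the grasp point (between the pads) lies arm.tcp_to_grasp ahead of it (arm.tcp_to_grasp is the distance from the TCP to the grasp point, in m); z points along the fingers, y is the direction in which the jaws open and shut (so a half turn about z gives the same grasp; the last joint's range is limited). The gripper opens to 88 mm and grips with 3 to 60 N. Pads are 19 mm wide; open, the fingers measure 130 mm over their backs; the gripper's body (78 mm by 193 mm) begins 47 mm behind the grasp point.
Start: joints at [-0.824, 0.359, 0.012, 0, -1.224, -0.288], TCP at [0.299, -0.605, 0.405] pointing down, gripper open.
Joint ranges: [-3.07, 3.07], [-1.43, 2.12], [-1.02, 1.25], [-3.03, 1.67], [-3.05, -0], [-3.03, 3.03]. Speed limits (rad/s): [2.39, 2.39, 3.01, 3.14, 3.14, 3.14].

INTERFACE

Orientations are given as [roll, pitch, yaw] about the fixed x, y, z axes, in that order (R = Rz(yaw) Ry(pitch) Rx(roll)).
In Python, from station import arm gives the robot as it stands.
- The arm moves only by the tool move_arm, never from a script. Its argument "deltas" is a list of rows, each a list of 6 numbers: the shift along the world's x, y, z in mm, then the turn, a rotation vector about the world's x, y, z in degrees. In form: [[tx, ty, tz, ax, ay, az], ...]. A call has exactly 5 rows; each row shifts and turns the commanded pose from where the row before left it; what a row does not reach is not made up. A row lasts 1/12 s, in which the tool goes at most 41.7 mm and 7.16 degrees, less where a joint would pass 70% of its speed; a pose out of reach is approached as far as the arm can. A call with a gripper value outside its range is refused whole. "claw" is the closure in counts, from 0 (fully open) to 255 (shut), set as the call begins (left out, the last holds). The fingers move at their own pace and stop on an object; "squeeze" is the grip in N (left out, the last holds). Time passes only in rows, so rows that do not move let the fingers close, or fill a call up. It gives the time, the measured TCP pose, the force and the opening at its end, in the units of the state.
- arm.get_state(): the state, without advancing time (a new reading comes with each control period).
- arm.grab_frame(name): name is "side" or "top"; returns the picture (400x640x3 uint8, red, green, blue); there is no depth.
- arm.calibration(name): a dict with "intrinsics" (3x3 intrinsics, pixels), "T" (4x4, takes a point from camera to world coordinates). Camera axes: x right, y up, looking along -z (the intrinsics and any distortion apply to the point x, -y, -z); pixel columns grow to the right and rows downward; lengths in m; the calibration is good to about 2 mm. A picture is of the moment at which its call begins. calibration takes no time and is no camera call.
- arm.job_done(): hands the job in, once; it reports no verdict.
Trained networks look in the newest picture that a camera, given by its name, has taken for a name from the list of things; names that differ only in an ending like _2 or _b are one class to them, and where a whole thing is asked for, a point or a joint stands for the part that bears it (a point fixed in the world has none). Each returns a list of dicts, best first, with "score" (0 to 1); they miss things now and then, are a little off and sometimes report something else, mostly with a low value. They report only what shows in the picture. A call takes as long as a camera call.
- arm.spot_in(thing, camera): "xy" ([column, row] in pixels, amid what is visible of it).
- arm.masks_of(thing, camera): "pixels" (400x640 bool, what is visible of it) and "xy" ([column, row] in pixels, amid what is visible of it).
- arm.spot_point(thing, camera): "xy" ([column, row] in pixels: a listed point, or the origin of a listed thing).
The state is a dict: "t": time; "q": joint angles; "qd": joint speeds; "joint_efforts": joint torques, N m; "eef_pos": TCP position; "ee_rot": TCP orientation; "force": force on the tool from outside, world axes, zero at the start; "moment": the same for the moment, N m; "width": finger opening in m.
Only numpy, scipy, OpenCV 4.12 (cv2) and the standard library are available. Lean on these libraries where they do the work, as an engineer would, in place of code of your own. Each camera call takes 0.05 s, during which the arm holds its last target. There are 200 camera calls.

## Working session

There is one attempt and no reset: what is moved stays moved. The work goes in short steps, Python scripts to look and compute and a tool call to move; the robot and the scene stay as the last step left them, time stands still between calls to the robot, and variables do not carry over. Pictures are saved under pics/ and viewed, about 8 in all and at most 12, crops included, and the job is handed in when it is done.

Besides the shell and the picture viewer there is one more tool, called after "Emit:" as name(argument=value, ...) on one line, values as JSON. move_arm: Moves the arm, as the interface text tells. Its arguments: {"type":"object","properties":{"deltas":{"type":"array","items":{"type":"array","items":{"type":"number"}}},"claw":{"type":"number"},"squeeze":{"type":"number"}},"required":["deltas"]}

```bash
mkdir -p pics; cat > h.py <<'E'
import numpy as np, cv2
from station import arm
def ray(cam,xy):
    c=arm.calibration(cam);K=np.array(c["intrinsics"]);T=np.array(c["T"])
    d=np.linalg.inv(K)@np.array([xy[0],xy[1],1.]);d=np.array([d[0],-d[1],-d[2]])
    d=T[:3,:3]@d;return T[:3,3],d/np.linalg.norm(d)
def tri(a,b):
    (o1,d1),(o2,d2)=ray("side",a),ray("top",b)
    A=np.array([d1,-d2]).T;s=np.linalg.lstsq(A,o2-o1,rcond=None)[0]
    p,q=o1+s[0]*d1,o2+s[1]*d2
    return (p+q)/2,np.linalg.norm(p-q)
E
python3 - <<'E'
from h import *
print(arm.calibration("top").keys(), arm.tcp_to_grasp)
f={}
for c in("side","top"):
    f[c]=arm.grab_frame(c);cv2.imwrite(f"pics/{c}0.png",f[c][:,:,::-1])
P={}
for n in("press_arm_pad","jar_center"):
    for c in("side","top"):
        P[n,c]=arm.spot_point(n,c);print(n,c,[(np.round(r["xy"],1),round(r["score"],2)) for r in P[n,c]])
    try:print(tri(P[n,"side"][0]["xy"],P[n,"top"][0]["xy"]))
    except Exception as e:print(e)
for n in("press_arm","small_arm"):
  for c in("side","top"):
    print(n,c,[(np.round(r["xy"],1),round(r["score"],2)) for r in arm.spot_in(n,c)])
s=arm.get_state();print(s["t"],s["force"],s["ee_rot"],s["width"])
E
```

```text
dict_keys(['intrinsics', 'T']) 0.1593
press_arm_pad side [(array([345.3, 322.7]), 0.78)]
press_arm_pad top [(array([184.8, 228.9]), 0.85)]
(array([0.5743386 , 0.21074178, 0.15218397]), np.float64(0.000743505661730528))
jar_center side [(array([264.3, 241. ]), 0.59)]
jar_center top [(array([319.7, 148.3]), 0.64)]
(array([ 0.74418321, -0.00909707,  0.05479313]), np.float64(0.006257796098117859))
press_arm side [(array([298.5, 336.7]), 0.56)]
press_arm top [(array([191.8, 199.2]), 0.94)]
small_arm side [(array([322.5, 184.2]), 0.83)]
small_arm top [(array([402.2, 196.2]), 0.87)]
0.5 [0.58275799 0.61443541 0.87015513] [ 3.14151230e+00  1.63440702e-05 -2.68281046e+00] 0.08745950390530795
```

View pics/side0.png

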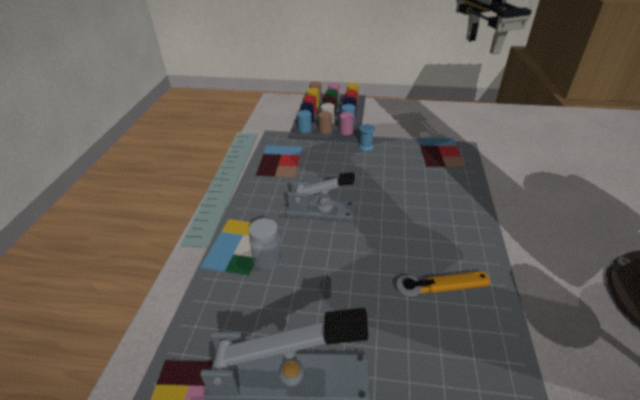

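View pics/top0.png

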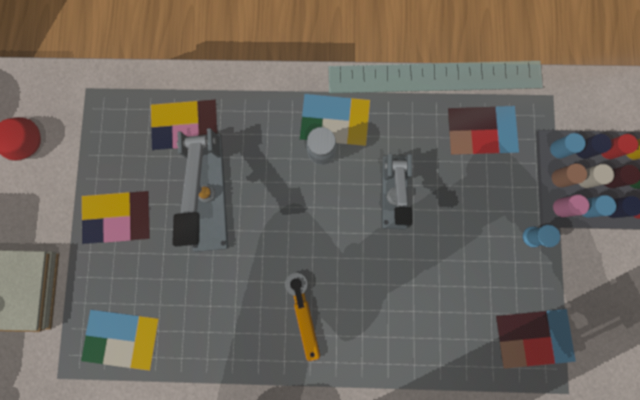

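```bash
python3 - <<'E'
from h import *
def at(xy,z):
    o,d=ray("top",xy);return o+d*(z-o[2])/d[2]
pad=np.array([.5743,.2107])
h=at((197,139),.072)[:2];print("hinge",h,np.linalg.norm(h-pad),np.degrees(np.arctan2(*(h-pad)[::-1])))
a,b=at((228,245),.01),at((217,150),.01);print("base edge",a,b,np.degrees(np.arctan2(*(b-a)[1::-1])))
im=arm.grab_frame("top")[90:270,130:260,::-1]
cv2.imwrite("pics/crop.png",cv2.resize(im,None,fx=4.3,fy=3.3*1.0,interpolation=cv2.INTER_CUBIC) if 0 else cv2.resize(im,None,fx=3.3,fy=3.3,interpolation=cv2.INTER_CUBIC))
for n,c in(("press_arm_pad","top"),("press_arm_pad","side")):
    arm.grab_frame(c);print(c,[r["xy"] for r in arm.spot_point(n,c)])
E
```

```text
hinge [0.75038393 0.22719141] 0.17685450970009853 5.3505175934194
base edge [0.54904016 0.17196824 0.01      ] [0.74477394 0.20511121 0.01      ] 9.610550952913746
top [[181.0, 227.5]]
side [[343.0, 319.7]]
```

View pics/crop.png

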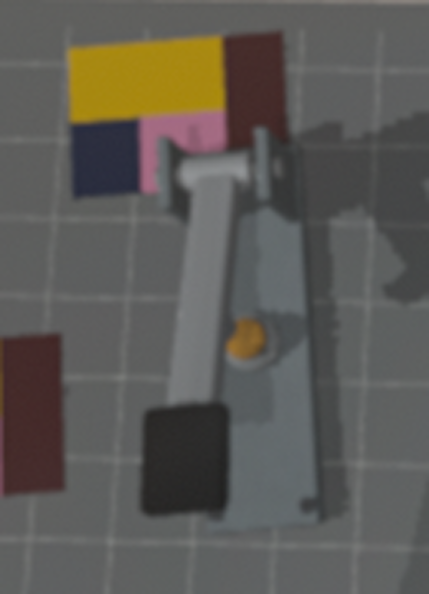

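Emit:
move_arm(deltas=[[11,32.6,0,0,0,-0.84],[11,32.6,0,0,0,-0.84],[11,32.6,0,0,0,-0.84],[11,32.6,0,0,0,-0.84],[11,32.6,0,0,0,-0.84]], claw=255, squeeze=20)

```text
t: 1.17
eef_pos: [0.354, -0.4408, 0.4047]
ee_rot: [-3.141, 0.0, -2.757]
force: [0.9, -0.1, 0.5]
width: 0.0596
```

Emit:
move_arm(deltas=[[11,32.6,0,0,0,-0.84],[11,32.6,0,0,0,-0.84],[11,32.6,0,0,0,-0.84],[11,32.6,0,0,0,-0.84],[11,32.6,0,0,0,-0.84]])

```text
t: 1.58
eef_pos: [0.409, -0.2776, 0.405]
ee_rot: [-3.141, 0.001, -2.83]
force: [1.2, -0.4, -0.4]
width: 0.0264
```

Emit:
move_arm(deltas=[[11,32.6,0,0,0,-0.84],[11,32.6,0,0,0,-0.84],[11,32.6,0,0,0,-0.84],[11,32.6,0,0,0,-0.84],[11,32.6,0,0,0,-0.84]])

```text
t: 2.0
eef_pos: [0.464, -0.1145, 0.4052]
ee_rot: [-3.141, 0.001, -2.903]
force: [1.3, -0.2, 0.1]
width: 0.0011
```

Emit:
move_arm(deltas=[[11,32.6,0,0,0,-0.84],[11,32.6,0,0,0,-0.84],[11,32.6,0,0,0,-0.84],[11,32.6,0,0,0,-0.84],[11,32.6,0,0,0,-0.84]])

```text
t: 2.42
eef_pos: [0.519, 0.0486, 0.4051]
ee_rot: [3.141, 0.001, -2.976]
force: [0.2, -0.5, 0.4]
width: 0.0003
```

Emit:
move_arm(deltas=[[11,32.6,0,0,0,-0.84],[11,32.6,0,0,0,-0.84],[11,32.6,0,0,0,-0.84],[11,32.6,0,0,0,-0.84],[11,32.6,0,0,0,-0.84]])

```text
t: 2.83
eef_pos: [0.5741, 0.2116, 0.4048]
ee_rot: [3.141, 0.0, -3.05]
force: [1.3, -1.4, -0.2]
width: 0.0004
```

Emit:
move_arm(deltas=[[0,0,-13,0,0,0],[0,0,-13,0,0,0],[0,0,-13,0,0,0],[0,0,-13,0,0,0],[0,0,-10,0,0,0]])

```text
t: 3.25
eef_pos: [0.5737, 0.2099, 0.3415]
ee_rot: [-3.141, -0.001, -3.049]
force: [-0.8, -0.8, -0.2]
width: 0.0005
```

```bash
python3 - <<'E'
from h import *
a=arm.grab_frame("side")[220:400,230:450,::-1];b=arm.grab_frame("top")[120:300,100:320,::-1]
cv2.imwrite("pics/c2.png",cv2.resize(np.hstack([a,b]),None,fx=1.8,fy=1.8,interpolation=cv2.INTER_CUBIC))
E
```

```text
(no output)
```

View pics/c2.png

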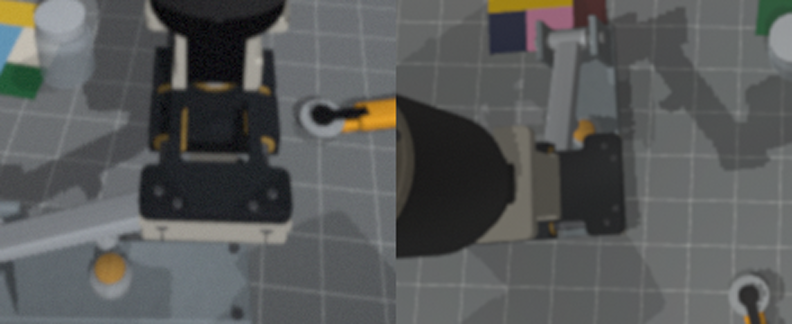

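The gripper hides the pad in both crops. Its body sits over the free end of the press arm, as planned, so I'll make contact slowly and watch the force.

Emit:
move_arm(deltas=[[0,0,-3,0,0,0],[0,0,-3,0,0,0],[0,0,-3,0,0,0],[0,0,-3,0,0,0],[0,0,-2,0,0,0]])

```text
t: 3.77
eef_pos: [0.5738, 0.2098, 0.3292]
ee_rot: [3.141, 0.0, -3.049]
force: [-3.6, -0.4, 8.2]
width: 0.0008
```

Emit:
move_arm(deltas=[[-1.6,-0.15,-3.6,0,0,0],[-1.6,-0.15,-3.6,0,0,0],[-1.6,-0.15,-3.6,0,0,0],[-1.5,-0.15,-3.6,0,0,0],[-1.5,-0.15,-3.6,0,0,0]])

```text
t: 4.18
eef_pos: [0.5662, 0.209, 0.3119]
ee_rot: [3.141, 0.002, -3.049]
force: [-2.6, -1.0, 7.8]
width: 0.0005
```

Emit:
move_arm(deltas=[[-1.4,-0.1,-3.7,0,0,0],[-1.4,-0.1,-3.7,0,0,0],[-1.3,-0.1,-3.7,0,0,0],[-1.2,-0.1,-3.7,0,0,0],[-1.1,-0.1,-3.7,0,0,0]])

```text
t: 4.6
eef_pos: [0.5601, 0.2084, 0.2936]
ee_rot: [-3.142, 0.002, -3.049]
force: [-0.9, -1.7, 8.4]
width: 0.0003
```

Emit:
move_arm(deltas=[[-1,-0.1,-4,0,0,0],[-1,-0.1,-4,0,0,0],[-0.9,-0.1,-4,0,0,0],[-0.8,-0.1,-4,0,0,0],[-0.7,0,-4,0,0,0]])

```text
t: 5.02
eef_pos: [0.5556, 0.2079, 0.2737]
ee_rot: [-3.141, 0.002, -3.049]
force: [-3.3, -3.5, 10.4]
width: 0.0006
```

Emit:
move_arm(deltas=[[-0.5,0,-3.5,0,0,0],[-0.4,0,-3.5,0,0,0],[-0.3,0,-3.5,0,0,0],[-0.2,0,-3.5,0,0,0],[-0.1,0,-3,0,0,0]])

```text
t: 5.43
eef_pos: [0.5537, 0.2078, 0.2565]
ee_rot: [-3.141, 0.0, -3.049]
force: [-5.4, -2.4, 12.3]
width: 0.0008
```

Emit:
move_arm(deltas=[[0,0,-1.5,0,0,0],[0,0,-1,0,0,0],[0,0,-1,0,0,0],[0,0,0,0,0,0],[0,0,0,0,0,0]])

```text
t: 5.85
eef_pos: [0.5535, 0.2078, 0.253]
ee_rot: [-3.141, -0.0, -3.049]
force: [-6.2, -1.9, 14.1]
width: 0.0004
```

Emit:
move_arm(deltas=[[0,0,-1,0,0,0],[0,0,-1,0,0,0],[0,0,-1,0,0,0],[0,0,0,0,0,0],[0,0,0,0,0,0]])

```text
t: 6.27
eef_pos: [0.5534, 0.2077, 0.2511]
ee_rot: [-3.141, 0.0, -3.049]
force: [-10.5, -3.6, 21.1]
width: 0.0006
```

Emit:
move_arm(deltas=[[0,0,-1,0,0,0],[0,0,0,0,0,0],[0,0,0,0,0,0],[0,0,0,0,0,0],[0,0,0,0,0,0]])

```text
t: 6.68
eef_pos: [0.5534, 0.2077, 0.2508]
ee_rot: [-3.141, 0.001, -3.048]
force: [-13.2, -2.8, 27.2]
width: 0.0002
```

Emit:
move_arm(deltas=[[0,0,0,0,0,0],[0,0,0,0,0,0],[0,0,0,0,0,0],[0,0,0,0,0,0],[0,0,0,0,0,0]])

```text
t: 7.1
eef_pos: [0.5534, 0.2077, 0.2508]
ee_rot: [-3.141, 0.001, -3.049]
force: [-12.0, -3.7, 27.9]
width: 0.0007
```

```bash
python3 - <<'E'
from h import *
a=arm.grab_frame("side")[220:400,150:450,::-1]
cv2.imwrite("pics/c3.png",cv2.resize(a,None,fx=2.2,fy=2.2,interpolation=cv2.INTER_CUBIC))
E
```

```text
(no output)
```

View pics/c3.png

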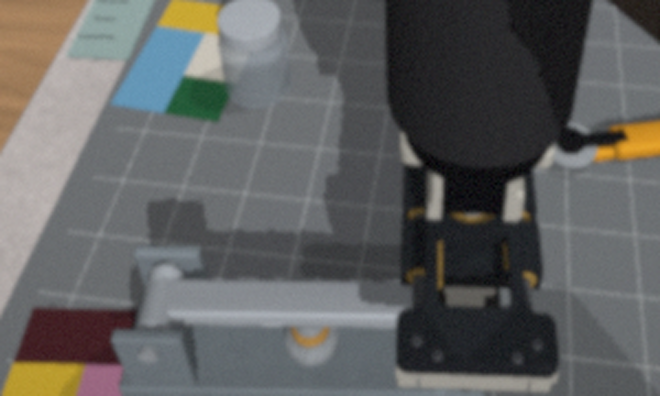

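The press arm is level over the button, the force climbed to about 28 N against the stop, and it has been held for over a second. Now the slow rise, following the arc back.

Emit:
move_arm(deltas=[[0,0,1.5,0,0,0],[0,0,1.5,0,0,0],[0,0,1.5,0,0,0],[0,0,2,0,0,0],[0.1,0,2,0,0,0]])

```text
t: 7.57
eef_pos: [0.5538, 0.2078, 0.2578]
ee_rot: [-3.141, 0.0, -3.049]
force: [-4.7, -3.6, 12.2]
width: 0.0003
```

Emit:
move_arm(deltas=[[0.1,0,2.2,0,0,0],[0.1,0,2.2,0,0,0],[0.2,0,2.2,0,0,0],[0.2,0,2.2,0,0,0],[0.2,0,2.2,0,0,0]])

```text
t: 7.98
eef_pos: [0.5549, 0.2079, 0.269]
ee_rot: [-3.141, 0.001, -3.049]
force: [-3.3, -2.9, 11.3]
width: 0.0001
```

Emit:
move_arm(deltas=[[0.3,0,2.2,0,0,0],[0.3,0,2.2,0,0,0],[0.4,0,2.2,0,0,0],[0.4,0,2.2,0,0,0],[0.4,0,2.2,0,0,0]])

```text
t: 8.4
eef_pos: [0.5568, 0.208, 0.28]
ee_rot: [3.142, 0.002, -3.049]
force: [-3.0, -1.5, 11.6]
width: 0.0003
```

Emit:
move_arm(deltas=[[0.4,0.1,2.2,0,0,0],[0.5,0,2.2,0,0,0],[0.5,0.1,2.2,0,0,0],[0.6,0,2.2,0,0,0],[0.6,0.1,2.2,0,0,0]])

```text
t: 8.82
eef_pos: [0.5594, 0.2082, 0.2909]
ee_rot: [3.142, 0.002, -3.049]
force: [-1.1, -2.6, 8.9]
width: 0.0007
```

Emit:
move_arm(deltas=[[0.7,0.1,2.2,0,0,0],[0.7,0.1,2.2,0,0,0],[0.7,0.1,2.2,0,0,0],[0.8,0.1,2.2,0,0,0],[0.8,0.1,2.2,0,0,0]])

```text
t: 9.23
eef_pos: [0.5628, 0.2087, 0.3016]
ee_rot: [-3.141, 0.001, -3.049]
force: [-3.9, -1.4, 9.6]
width: 0.0007
```

Emit:
move_arm(deltas=[[0.8,0.1,2.2,0,0,0],[0.8,0.1,2.2,0,0,0],[0.8,0.1,2.2,0,0,0],[0.9,0.1,2.2,0,0,0],[0.9,0.1,2.2,0,0,0]])

```text
t: 9.65
eef_pos: [0.5668, 0.2092, 0.3124]
ee_rot: [-3.141, 0.0, -3.049]
force: [-4.4, -1.5, 8.8]
width: 0.0008
```

Emit:
move_arm(deltas=[[0.9,0.1,2.2,0,0,0],[0.9,0.1,2.2,0,0,0],[0.9,0.1,2.2,0,0,0],[0.9,0.1,2.2,0,0,0],[0.9,0.1,2,0,0,0]])

```text
t: 10.07
eef_pos: [0.5713, 0.2097, 0.3232]
ee_rot: [-3.141, 0.0, -3.049]
force: [-3.7, -1.1, 7.6]
width: 0.0004
```

Emit:
move_arm(deltas=[[0.9,0.1,1.5,0,0,0],[0.9,0.1,1.5,0,0,0],[0,0,1.5,0,0,0],[0,0,1.5,0,0,0],[0,0,1.5,0,0,0]])

```text
t: 10.48
eef_pos: [0.5742, 0.2101, 0.331]
ee_rot: [3.141, 0.003, -3.049]
force: [2.6, -1.1, 2.5]
width: 0.0009
```

Contact is nearly gone. I'll ease off and then clear upward and back.

Emit:
move_arm(deltas=[[0,0,1.5,0,0,0],[0,0,1.5,0,0,0],[0,0,2,0,0,0],[0,0,4,0,0,0],[0,0,6,0,0,0]])

```text
t: 10.9
eef_pos: [0.573, 0.2101, 0.3441]
ee_rot: [-3.141, -0.002, -3.049]
force: [-0.4, -0.6, 0.2]
width: 0.0005
```

Emit:
move_arm(deltas=[[0,0,15,0,0,0],[0,0,15,0,0,0],[0,0,15,0,0,0],[0,0,15,0,0,0],[0,0,15,0,0,0]])

```text
t: 11.32
eef_pos: [0.5732, 0.2101, 0.4206]
ee_rot: [3.142, -0.0, -3.049]
force: [-0.4, 0.8, -1.4]
width: 0.0005
```

Emit:
move_arm(deltas=[[-6,-35,0,0,0,0],[-6,-35,0,0,0,0],[-6,-35,0,0,0,0],[-6,-35,0,0,0,0],[-6,-35,0,0,0,0]])

```text
t: 11.73
eef_pos: [0.5426, 0.0338, 0.42]
ee_rot: [3.141, 0.0, -3.049]
force: [1.2, -0.6, 0.1]
width: 0.0002
```

Emit:
move_arm(deltas=[[-6,-35,0,0,0,0],[-6,-35,0,0,0,0],[0,0,0,0,0,0],[0,0,0,0,0,0],[0,0,0,0,0,0]])

```text
t: 12.15
eef_pos: [0.5313, -0.035, 0.4199]
ee_rot: [3.141, 0.001, -3.05]
force: [0.3, -0.3, -0.9]
width: 0.0008
```

```bash
python3 - <<'E'
from h import *
for c in("side","top"):
    cv2.imwrite(f"pics/{c}9.png",arm.grab_frame(c)[:,:,::-1])
for n in("press_arm_pad","jar_center"):
    r=[arm.spot_point(n,c) for c in("side","top")]
    print(n,[[np.round(x["xy"],1) for x in q] for q in r])
    if all(r): print(tri(r[0][0]["xy"],r[1][0]["xy"]))
print([arm.get_state()[k] for k in("t","force")])
E
```

```text
press_arm_pad [[array([343.9, 323. ])], []]
jar_center [[array([263.3, 243.6])], [array([321.4, 146.6])]]
(array([ 0.74930657, -0.01231765,  0.0441284 ]), np.float64(0.004043372339714507))
[12.45, array([ 0.01947013,  0.45947615, -0.33058953])]
```

View pics/side9.png

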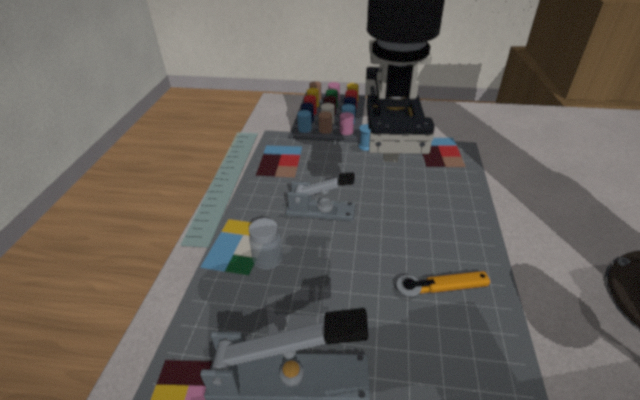

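The press arm is back where it started (pad at about (346,326) in the side view). The jar at (264,243) and the small press at (322,190) haven't moved, and the gripper is clear.

```bash
python3 -c "
from station import arm
print(arm.job_done())"
```

```text
the job is handed in; nothing more can be done
None
```

I pushed the bigger press's arm down by its pad with the closed fingertips and let it rise slowly back to rest. The job was handed in at about 12.5 s; the system reports no verdict.

- **Press:** I followed the pad's arc down until the force climbed to about 28 N with almost no further travel, so the arm was on its stop. I held it there for about 1.2 s.
- **Rise:** The arm came back over about 3.3 s at roughly 26 mm/s. The fingers stayed in contact until the force faded to about zero at the top, so it never flew up.
- **Final checks:**
  - The side picture shows the pad, the small press and the jar where they were at the start.
  - The fingers are clear, with the tool force within about 1 N of zero.
- **What disagreed:**
  - The network did not find the pad in the last top view, so the pad's rest position rests on the side view alone. It is within about 1.5 pixels of where it started.
  - The jar estimate differs from the first by about 12 mm, mostly in height. That is detector noise; the jar looks unmoved in the picture.

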